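# Open the gate of the ledger tote and hold it wide

### The job

Open the side gate of the dark grey tote so that I can slide the account books out: first squeeze the red catch on the tote's rim until its bolt is drawn right back, then squeeze the yellow catch on top of the gate and, with it squeezed, swing the gate out past its half-way detent until it stands nearly square to the tote's front. The gate springs back if let go, so finish while still holding it wide open. Leave the abacus, the dish of paper clips, the sharpener and the board in its clip undisturbed.

Things in the scene. Friction and masses are not known exactly. Their poses are not given: they have to be found in the camera images.
- tote: Dark grey plastic tote, fixed on the desk, 300 (x) by 400 (y) by 170 mm high, account books inside. Origin: centre of its underside. Its -x side is the front, towards the robot; +y is left seen from the robot. The front is a fixed left cheek, the gate (from its hinge 218 mm to the right) and a fixed right cheek with the red catch on its rim.
- transit_grip (a point): Red catch: two upright tabs, each 8 mm thick (y), 24 mm wide (x): a red one that slides and, at its -y side, a fixed one. At rest they reach from +28 to -16 mm in y about this point, squeezed +16 to -16 (32 mm): close a gripper along y centred here. Tabs end 24 mm above this point; keep fingertips at most 17 mm below it (bolt and guides begin 21 mm below). Axes as the tote's.
- transit_catch (a joint): Draw of the red catch's bolt in m: 0 bolt fully home (it bars the gate), 0.012 drawn right back. It clears the gate from 0.008. A stiff slide (about 4 N) without a spring: it stays where it is left.
- gate: The gate: aluminium frame with steel bars, 210 mm wide, 170 mm high, 14 mm thick, about 0.8 kg, hung on an upright hinge at its left end (seen from the robot). Origin: on the hinge line at desk level. When shut, its axes equal the tote's; from the hinge the gate runs along its own -y. It carries the yellow catch on its top rail.
- gate_grip (a point): Yellow catch on the gate's top rail, 143 mm from the hinge; moves and turns with the gate, axes as the gate's. Two upright tabs, 8 mm thick (y), 24 mm wide (x): a fixed one at +y (hinge side), a sliding yellow one at -y. At rest they reach from +16 to -28 mm in y about this point, squeezed +16 to -16 (32 mm). Tabs end 24 mm above; keep fingertips at most 17 mm below (bolt begins 21 mm below).
- gate_catch (a joint): Squeeze of the yellow catch in m: 0 bolt home in the keeper, 0.012 squeezed fully; the bolt clears the keeper from 0.009. Sprung (3 N rising to 8 N): it shoots out again when let go, so it has to stay squeezed while the gate leaves the keeper (first 0.1 rad).
- gate_hinge (a point): Point on the upright hinge line of the gate, level with the two squeeze points. Axes as the tote's.
- gate_swing (a joint): Gate angle in rad: 0 shut, grows as the free end swings out towards the robot (clockwise seen from above), stop at 1.6; 1.57 is square to the front. A spring closes it (0.12 to 0.28 N m: 1 to 2 N at the catch). A spring roller makes a detent, a hump between 0.4 and 1.0 rad that takes 3 to 5 N at the catch to pass; let go beyond it, the gate springs back to about 1.0.
- abacus: Bystander: black lacquered abacus lying flat, 260 x 120 x 22 mm, origin at the centre of its underside.
- clip_dish: Bystander: round white ceramic dish of paper clips, 112 mm across, 28 mm high, origin at the centre of its underside.
- sharpener: Bystander: green plastic pencil sharpener, a barrel 46 mm across and 52 mm high, origin at the centre of its underside.
- board_clip: Bystander: steel spring clip on a 70 x 90 mm foot holding a slim wooden board upright, 110 mm wide (its y) and 163 mm high over all, origin at the centre of its underside.

How it is judged:
On the way, in this order (a step that is already met when the one before it is completed fails the run):
1. the red catch's bolt is drawn back while the gate is still shut (value of joint transit_catch above 0.009 m and value of joint gate_swing below 0.05 rad), for 0.2 s.
2. the yellow catch is squeezed with the gate still shut (value of joint gate_catch above 0.009 m and value of joint gate_swing below 0.1 rad and value of joint transit_catch above 0.008 m), for 0.1 s.
3. the gate is swung past its detent (value of joint gate_swing above 1.05 rad), for 0.1 s.
At the end, for the whole second after the job is handed in: The gate is open by more than 1.25 rad (72 degrees) and the fingers are holding it there (more than 0.5 N on the gate) through the last second; the red catch's bolt is still drawn (over 8 mm); abacus, dish, sharpener and board have not moved 15 mm (value of joint gate_swing above 1.25 rad and contact force between the fingers and gate above 0.5 N and value of joint transit_catch above 0.008 m and distance of each of abacus, clip_dish, sharpener, board_clip from where it was at the start of the episode below 0.015 m); the arm keeps its last pose, push and grip.
It fails at once if a bystander on the desk is pushed away or knocked over (distance of any of abacus, clip_dish, sharpener, board_clip from where it was at the start of the episode above 0.02 m or angle between sharpener's own z axis and vertical above 0.4 rad or angle between board_clip's own z axis and vertical above 0.3 rad).
It also fails if it takes over 48 s, if anything falls off the work surface, if the arm or the gripper's body presses on something with over 40 N, if the wrist force passes 120 N, or if a joint passes its speed limit or range.

### The arm

A 6-joint arm with a two-finger parallel gripper is mounted at the origin on the work surface. World frame = base frame: x ahead of the robot, y to its left, z up, the work surface at z = 0. Lengths are in m, angles in rad, forces in N, time in s.
With the tool pointing down it reaches from about 0.25 to 0.725 m from the base axis. Payload 4 kg.
Tool frame: the origin (TCP) lies at the very end of the fingers, on their centre line; the grasp point (between the pads) lies arm.grasp_offset behind it (arm.grasp_offset is the distance from the TCP to the grasp point, in m); z points along the fingers, y is the direction in which the jaws open and shut (so a half turn about z gives the same grasp; the last joint's range is limited). The gripper opens to 85 mm and grips with 20 to 120 N. Pads are 22 mm wide; open, the fingers measure 114 mm over their backs; the gripper's body (76 mm by 85 mm) begins 54 mm behind the grasp point. The pads swing forward as they close: fully open they stand 13 mm farther back than shut.
Start: joints at [-1.322, 0.241, 0.005, 1.335, 0, 1.571], TCP at [0.123, -0.485, 0.231] pointing down, gripper open.
Joint ranges: [-2.72, 2.72], [-1.05, 1.87], [-1.09, 1.28], [-1.99, 2.15], [-1.42, 1.44], [-3.14, 3.14]. Speed limits (rad/s): [2.79, 2.79, 3.14, 3.14, 3.14, 3.14].

### API

Orientations are given as [roll, pitch, yaw] about the fixed x, y, z axes, in that order (R = Rz(yaw) Ry(pitch) Rx(roll)).
In Python, from cell import telemetry, vision, arm gives the robot as it stands.
- The arm moves only by the tool arm_command, never from a script. Its argument "series" is a list of rows, each a list of 2 entries, a list of its own where there are three numbers: the shift along the tool's x, y, z in cm, then the turn about the tool's z in rad. A call has 1 to 12 rows; each row shifts and turns the commanded pose from where the row before left it, along the tool's axes as they then stand; what a row does not reach is not made up. A row lasts 1/10 s, in which the tool goes at most 50 mm and 8.59 degrees, less where a joint would pass 70% of its speed; a pose out of reach is approached as far as the arm can. A call is refused whole if a number of a shift passes 5 or a number of a turn 0.15, either way. A call with a gripper value outside its range is refused whole. "gripper" is the gripper's target within -1 to 1 (fully open at 1, half-way at 0, shut at -1), set as the call begins (left out, the last holds). The fingers move at their own pace and stop on an object; "newtons" is the grip in N (left out, the last holds). Time passes only in rows, so rows that do not move let the fingers close. It gives the time, the measured TCP pose, the force and the opening at its end, in the units of the state.
- telemetry.observe(): the state, without advancing time (a new reading comes with each control period).
- vision.get_image(name): name is "side" or "top" or "wrist"; returns the picture (400x640x3 uint8, red, green, blue); there is no depth.
- vision.camera_model(name): a dict with "intrinsics" (3x3 intrinsics, pixels), "extrinsics" (4x4, takes a point from world to camera coordinates). Camera axes: x right, y down, z forward; pixel columns grow to the right and rows downward; lengths in m; the calibration is good to about 2 mm. A picture is of the moment at which its call begins: read the wrist's pose just before it. camera_model takes no time and is no camera call; for the wrist camera it gives the pose at the moment of the call.
- arm.hand_in(): hands the job in, once; it reports no verdict.
The state is a dict: "clock": time; "q": joint angles; "qd": joint speeds; "joint_efforts": joint torques, N m; "ee_pos": TCP position; "ee_rot": TCP orientation; "wrist_force": force on the tool from outside, world axes, zero at the start; "wrist_torque": the same for the moment, N m; "opening": opening from 0.0 (shut) to 1.0 (fully open).
Only numpy, scipy, OpenCV 4.12 (cv2) and the standard library are available. Lean on these libraries where they do the work, as an engineer would, in place of code of your own. Each camera call takes 0.05 s, during which the arm holds its last target.

## Working session

There is one attempt and no reset: what is moved stays moved. The work goes in short steps, Python scripts to look and compute and a tool call to move; the robot and the scene stay as the last step left them, time stands still between calls to the robot, and variables do not carry over. Pictures are saved under pics/ and viewed, and the job is handed in when it is done.

Besides the shell and the picture viewer there is one more tool, called after "Call:" by a JSON object that holds its "api" and its "payload". arm_command: Moves the arm, as the interface text tells. Its arguments: {"type":"object","properties":{"series":{"type":"array","items":{"type":"array"}},"gripper":{"type":"number"},"newtons":{"type":"number"}},"required":["series"]}

```bash
ls; mkdir -p pics
python3 - <<'E'
from cell import telemetry, vision, arm
import cv2,json,numpy as np
s=telemetry.observe();print(s, arm.grasp_offset)
for n in ("side","top","wrist"):
    m=vision.camera_model(n);print(n,np.array(m["intrinsics"]).round(1).tolist(),np.array(m["extrinsics"]).round(4).tolist())
    cv2.imwrite(f"pics/{n}0.png",cv2.cvtColor(vision.get_image(n),cv2.COLOR_RGB2BGR))
E
```

```text
pics
{'clock': 0.0, 'q': array([-1.32204100e+00,  2.41390306e-01,  3.69637312e-03,  1.33514718e+00,
        6.25611783e-06,  1.57080807e+00]), 'qd': array([ 0.00102835, -0.00055883, -0.00079357, -0.00021836, -0.00044432,
        0.00123926]), 'joint_efforts': array([ 9.24814012e-04, -3.72317612e+01,  2.52407777e+01,  1.68985699e-02,
       -1.88986064e-05,  7.51191855e-07]), 'ee_pos': array([ 0.122947  , -0.48400411,  0.23041361]), 'ee_rot': array([-3.13954786e+00, -6.23208370e-06,  2.48743565e-01]), 'wrist_force': array([-0.17871787, -0.17234299,  0.1608523 ]), 'wrist_torque': array([ 0.00707914, -0.05794614,  0.01631017]), 'opening': 0.9963820248638674} 0.0187
side [[433.3, 0.0, 319.3], [0.0, 433.3, 198.1], [0.0, 0.0, 1.0]] [[-0.9081, -0.4183, 0.0193, 0.4859], [-0.3003, 0.6185, -0.7261, 0.2874], [0.2918, -0.6652, -0.6873, 1.2875], [0.0, 0.0, 0.0, 1.0]]
top [[430.6, 0.0, 314.8], [0.0, 430.6, 204.8], [0.0, 0.0, 1.0]] [[0.0749, -0.9972, 0.0044, -0.0557], [-0.9766, -0.0743, -0.2018, 0.5821], [0.2015, 0.0108, -0.9794, 1.2378], [0.0, 0.0, 0.0, 1.0]]
wrist [[357.1, 0.0, 321.5], [0.0, 357.1, 199.0], [0.0, 0.0, 1.0]] [[0.2467, -0.9691, -0.0034, -0.4983], [-0.9342, -0.2388, 0.2651, -0.0349], [-0.2577, -0.0622, -0.9642, 0.3788], [0.0, 0.0, 0.0, 1.0]]
```

View pics/side0.png

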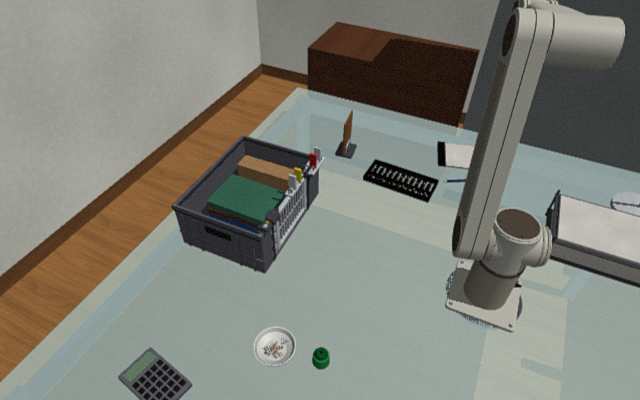

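View pics/top0.png

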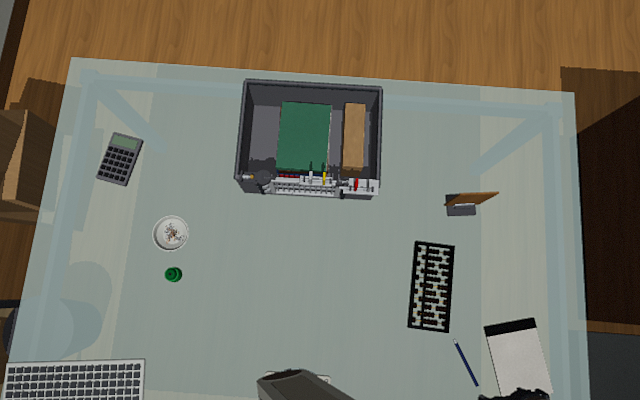

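View pics/wrist0.png

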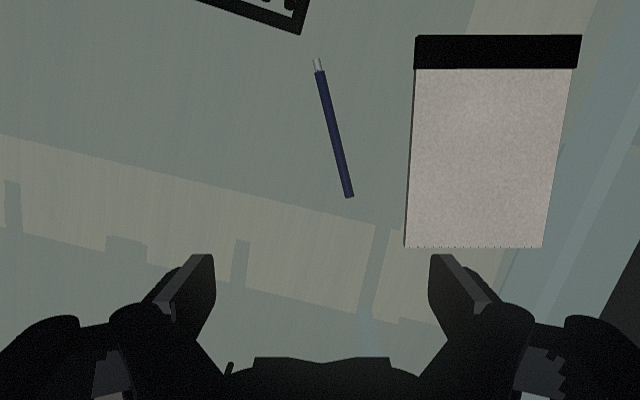

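Side view: tote at left, red catch near (313,160), yellow near (298,175). Top view: red at (355,184), yellow at (324,178). The abacus, board, dish and sharpener all stand apart from the tote. I'll enlarge the catches.

Run:
```python
import cv2
a=cv2.imread("pics/side0.png")[135:285,230:340];b=cv2.imread("pics/top0.png")[150:210,230:390]
cv2.imwrite("pics/side0c.png",cv2.resize(a[0:70,40:110],None,fx=8,fy=8,interpolation=cv2.INTER_CUBIC))
cv2.imwrite("pics/top0c.png",cv2.resize(b,None,fx=5,fy=5,interpolation=cv2.INTER_CUBIC))
```

```text
(no output)
```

View pics/side0c.png

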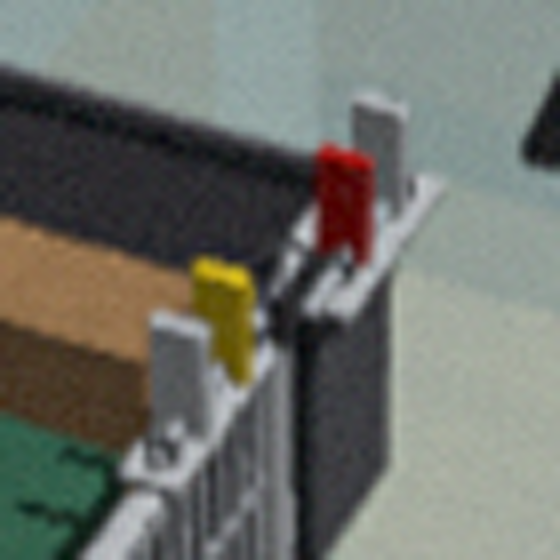

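View pics/top0c.png

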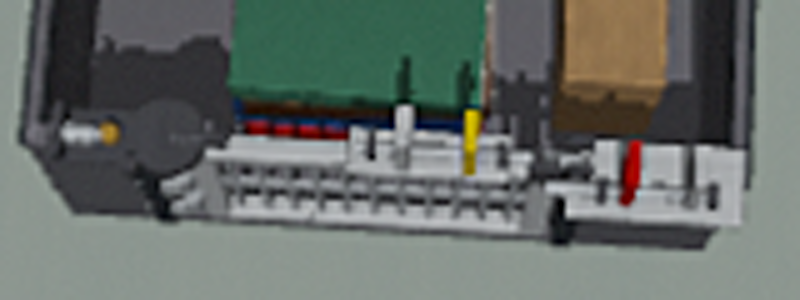

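```bash
cat > h.py <<'E'
import numpy as np,cv2
from cell import telemetry, vision, arm
def P(n):
    m=vision.camera_model(n);return np.array(m["intrinsics"]),np.array(m["extrinsics"])
def ray(n,uv):
    K,E=P(n);d=np.linalg.solve(K,[uv[0],uv[1],1.]);R=E[:3,:3];d=R.T@d;return -R.T@E[:3,3],d/np.linalg.norm(d)
def tri(obs):
    A=np.zeros((3,3));b=np.zeros(3)
    for n,uv in obs:
        c,d=ray(n,uv);M=np.eye(3)-np.outer(d,d);A+=M;b+=M@c
    return np.linalg.solve(A,b)
def onz(n,uv,z):
    c,d=ray(n,uv);return c+d*(z-c[2])/d[2]
def proj(n,p):
    K,E=P(n);q=K@(E[:3,:3]@np.asarray(p)+E[:3,3]);return q[:2]/q[2]
E
python3 - <<'E'
from h import *
s=lambda u,v:((u+.5)/8-.5+270,(v+.5)/8-.5+135)
t=lambda u,v:((u+.5)/5-.5+230,(v+.5)/5-.5+150)
for k,a,b in [("red",(347,148),(632,165)),("yel",(222,262),(471,134)),("gfix",(180,316),(404,128)),("tfix",(381,97),(691,170))]:
    x=tri([("side",s(*a)),("top",t(*b))]);print(k,x.round(4),np.round(proj("side",x)-s(*a),1),np.round(proj("top",x)-t(*b),1))
for k,uv,z in [("absTL",(416,242),.02),("absTR",(454,246),.02),("absBR",(445,332),.02),("absBL",(408,328),.02),("boardfoot",(461,211),0),("boardL",(447,195),.163),("boardR",(497,193),.163)]: print(k,onz("top",uv,z).round(3))
print(onz("top",(171,233),.028),onz("top",(174,275),.05))
# tote rim corners z=.17
for uv in [(246,80),(382,87),(378,198),(235,178)]: print(onz("top",uv,.17).round(3))
E
```

```text
red [ 0.6155 -0.1164  0.2396] [0.2 0.1] [-0.  -0.2]
yel [ 0.6269 -0.031   0.2394] [0.5 0.2] [-0.1 -0.6]
gfix [0.6271 0.0042 0.2392] [0.4 0.1] [-0.1 -0.5]
tfix [ 0.6142 -0.1466  0.2447] [0.3 0.1] [-0.1 -0.4]
absTL [ 0.501 -0.328  0.02 ]
absTR [ 0.497 -0.444  0.02 ]
absBR [ 0.242 -0.42   0.02 ]
absBL [ 0.245 -0.312  0.02 ]
boardfoot [ 0.612 -0.471  0.   ]
boardL [ 0.619 -0.378  0.163]
boardR [ 0.635 -0.517  0.163]
[0.47064724 0.4182911  0.028     ] [0.34574467 0.38441119 0.05      ]
[0.918 0.216 0.17 ]
[ 0.927 -0.182  0.17 ]
[ 0.594 -0.185  0.17 ]
[0.621 0.214 0.17 ]
```

Call:
{"api": "arm_command", "payload": {"series": [[[0, 0, -1], -0.14], [[0, 0, -1], -0.14], [[0, 0, -1], -0.14], [[0, 0, -1], -0.14], [[0, 0, -1], -0.14], [[0, 0, -1], -0.14]], "gripper": 1, "newtons": 40}}

```text
clock: 0.75
ee_pos: [0.123, -0.4844, 0.2913]
ee_rot: [-3.141, -0.001, 1.095]
wrist_force: [-0.7, 0.2, 0.4]
opening: 1.001
```

Run:
```python
from h import *
s=telemetry.observe();print(s["clock"],s["q"].round(3),s["ee_pos"].round(4),s["ee_rot"].round(3))
```

```text
0.75 [-1.322  0.224  0.138  1.486 -0.     0.725] [ 0.123  -0.4844  0.2913] [-3.141e+00 -1.000e-03  1.095e+00]
```

```bash
cat >> h.py <<'E'
def rows(p0,y0,p1,y1,n):
    p0,p1=np.array(p0,float),np.array(p1,float);out=[];dy=(y1-y0)/n;d=(p1-p0)/n
    for i in range(n):
        y=y0+i*dy;c,s=np.cos(y),np.sin(y)
        out.append([[round(100*(c*d[0]+s*d[1]),2),round(100*(s*d[0]-c*d[1]),2),round(-100*d[2],2)],round(-dy,3)])
    return out
E
python3 - <<'E'
from h import *
r=rows((.123,-.4844,.2913),1.095,(.57,-.09,.34),3.057,14);print(r)
E
```

```text
[[[np.float64(3.97), np.float64(1.55), np.float64(-0.35)], -0.14], [[np.float64(3.71), np.float64(2.09), np.float64(-0.35)], -0.14], [[np.float64(3.38), np.float64(2.58), np.float64(-0.35)], -0.14], [[np.float64(2.99), np.float64(3.03), np.float64(-0.35)], -0.14], [[np.float64(2.54), np.float64(3.42), np.float64(-0.35)], -0.14], [[np.float64(2.03), np.float64(3.74), np.float64(-0.35)], -0.14], [[np.float64(1.49), np.float64(3.99), np.float64(-0.35)], -0.14], [[np.float64(0.92), np.float64(4.16), np.float64(-0.35)], -0.14], [[np.float64(0.33), np.float64(4.25), np.float64(-0.35)], -0.14], [[np.float64(-0.27), np.float64(4.25), np.float64(-0.35)], -0.14], [[np.float64(-0.86), np.float64(4.17), np.float64(-0.35)], -0.14], [[np.float64(-1.43), np.float64(4.01), np.float64(-0.35)], -0.14], [[np.float64(-1.98), np.float64(3.77), np.float64(-0.35)], -0.14], [[np.float64(-2.48), np.float64(3.46), np.float64(-0.35)], -0.14]]
```

Call:
{"api": "arm_command", "payload": {"series": [[[4.0, 1.6, -0.4], -0.14], [[3.7, 2.1, -0.4], -0.14], [[3.4, 2.6, -0.4], -0.14], [[3.0, 3.0, -0.4], -0.14], [[2.5, 3.4, -0.4], -0.14], [[2.0, 3.7, -0.4], -0.14], [[1.5, 4.0, -0.4], -0.14], [[0.9, 4.2, -0.4], -0.14], [[0.3, 4.2, -0.4], -0.14], [[-0.3, 4.2, -0.4], -0.14], [[-0.9, 4.2, -0.4], -0.14], [[-1.4, 4.0, -0.4], -0.14]]}}

```text
clock: 1.95
ee_pos: [0.5102, -0.1494, 0.3391]
ee_rot: [-3.141, -0.0, 2.775]
wrist_force: [0.2, -0.2, 0.9]
opening: 1.0
```

Run:
```python
from h import *
s=telemetry.observe();print(s["clock"],s["q"].round(3),s["ee_pos"].round(4),s["ee_rot"].round(3))
for r in rows(s["ee_pos"],s["ee_rot"][2],(.57,-.09,.34),3.057,4): print(np.array(r[0]),r[1])
```

```text
1.95 [-0.285  0.291  0.349  1.63  -0.     0.082] [ 0.5102 -0.1494  0.3391] [-3.141 -0.     2.775]
[-0.86  1.92 -0.02] -0.071
[-1.    1.86 -0.02] -0.071
[-1.13  1.78 -0.02] -0.071
[-1.25  1.7  -0.02] -0.071
```

Call:
{"api": "arm_command", "payload": {"series": [[[-0.9, 1.9, 0], -0.07], [[-1.0, 1.9, 0], -0.07], [[-1.1, 1.8, 0], -0.07], [[-1.2, 1.7, 0], -0.07], [[0, 0, 0], 0]]}}

```text
clock: 2.45
ee_pos: [0.5703, -0.0896, 0.338]
ee_rot: [3.141, -0.001, 3.052]
wrist_force: [-0.6, -1.0, -0.1]
opening: 1.003
```

Run:
```python
from h import *
s=telemetry.observe();print(s["clock"],s["q"].round(3),s["ee_pos"].round(4),s["ee_rot"].round(3))
K,E=P("wrist");np.save("E1.npy",E);im=vision.get_image("wrist")[:,:,::-1];cv2.imwrite("pics/w1.png",im)
```

```text
2.45 [-1.560e-01  3.940e-01  4.930e-01  1.671e+00  1.000e-03 -6.700e-02] [ 0.5703 -0.0896  0.338 ] [ 3.141e+00 -1.000e-03  3.052e+00]
```

View pics/w1.png

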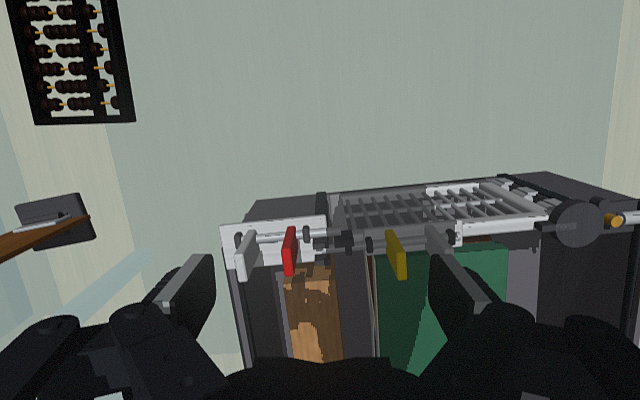

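Wrist view (image up = toward the robot): transit fixed tab (246,254), red (289,250), yellow (397,255), gate fixed tab (440,250). I'll enlarge it.

Run:
```python
import cv2
a=cv2.imread("pics/w1.png")[210:300,215:475]
cv2.imwrite("pics/w1c.png",cv2.resize(a[:,:130],None,fx=6,fy=6,interpolation=cv2.INTER_CUBIC))
cv2.imwrite("pics/w1d.png",cv2.resize(a[:,130:],None,fx=6,fy=6,interpolation=cv2.INTER_CUBIC))
```

```text
(no output)
```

View pics/w1c.png

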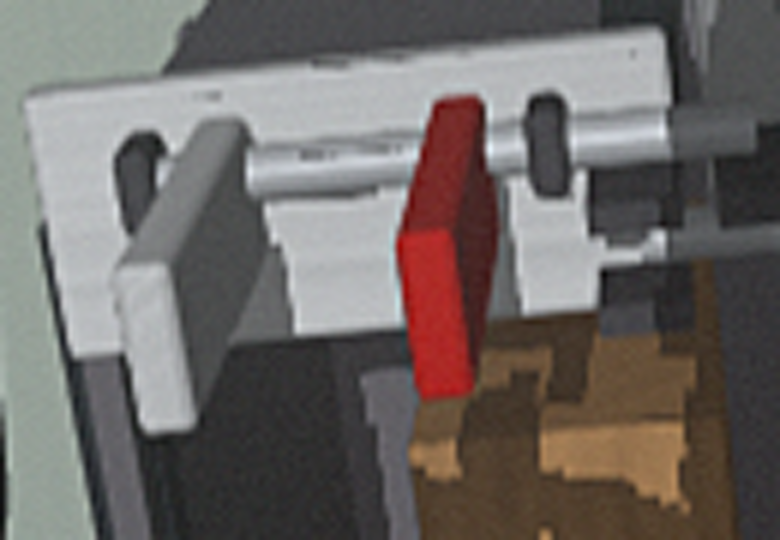

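View pics/w1d.png

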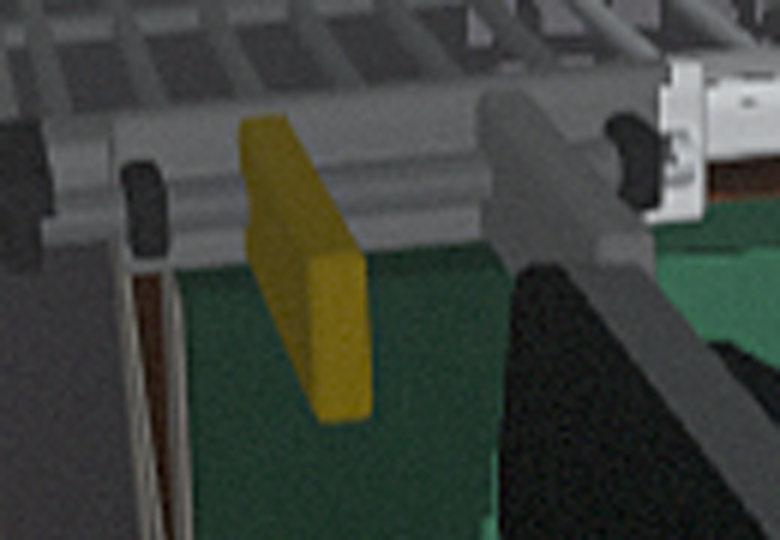

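Run:
```python
from h import *
K,_=P("wrist");E=np.load("E1.npy")
def oz(uv,z):
    R=E[:3,:3];d=R.T@np.linalg.solve(K,[*uv,1.]);c=-R.T@E[:3,3];return c+d*(z-c[2])/d[2]
c=lambda u,v:((u+.5)/6-.5+215,(v+.5)/6-.5+210)
d=lambda u,v:((u+.5)/6-.5+345,(v+.5)/6-.5+210)
tf=[c(118,268),c(168,265),c(195,430),c(145,432)];rd=[c(400,235),c(455,230),c(473,395),c(420,398)];ye=[d(310,255),d(362,250),d(372,415),d(320,422)]
gf=[d(598,237),d(655,235)]
for z in (.235,.240,.245):
    print(z)
    C={}
    for n,L in (("tf",tf),("rd",rd),("ye",ye),("gf",gf)):
        q=np.array([oz(u,z) for u in L]);C[n]=q.mean(0)
        print(n,C[n].round(4),[round(np.linalg.norm(q[i]-q[i-1]),4) for i in range(len(q))])
    v=C["rd"]-C["tf"];print(np.linalg.norm(v)); w=C["ye"]-C["tf"];print(np.linalg.norm(w),np.arctan2(-w[0],w[1]),np.arctan2(-v[0],v[1]))
    # combined triangulation with top/side
def tri2(obs,uvw):
    A=np.zeros((3,3));b=np.zeros(3)
    R=E[:3,:3]
    L=[ray(n,uv) for n,uv in obs]; dd=R.T@np.linalg.solve(K,[*uvw,1.]);L.append((-R.T@E[:3,3],dd/np.linalg.norm(dd)))
    for cc,d_ in L:
        M=np.eye(3)-np.outer(d_,d_);A+=M;b+=M@cc
    return np.linalg.solve(A,b)
s=lambda u,v:((u+.5)/8-.5+270,(v+.5)/8-.5+135)
t=lambda u,v:((u+.5)/5-.5+230,(v+.5)/5-.5+150)
print(tri2([("side",s(347,148)),("top",t(632,165))],np.mean(rd,0)),tri2([("side",s(222,262)),("top",t(471,134))],np.mean(ye,0)),tri2([("side",s(381,97))],np.mean(tf,0)))
```

```text
0.235
tf [ 0.6183 -0.1542  0.235 ] [np.float64(0.0226), np.float64(0.0062), np.float64(0.0227), np.float64(0.0063)]
rd [ 0.6168 -0.1187  0.235 ] [np.float64(0.0222), np.float64(0.0068), np.float64(0.0225), np.float64(0.0067)]
ye [ 0.6273 -0.0338  0.235 ] [np.float64(0.023), np.float64(0.0064), np.float64(0.0227), np.float64(0.0066)]
gf [0.6169 0.0017 0.235 ] [np.float64(0.007), np.float64(0.007)]
0.03552547210922763
0.12070728506811583 -0.07484133545310978 0.042031491366062414
0.24
tf [ 0.616  -0.1527  0.24  ] [np.float64(0.0221), np.float64(0.0061), np.float64(0.0222), np.float64(0.0062)]
rd [ 0.6145 -0.118   0.24  ] [np.float64(0.0218), np.float64(0.0067), np.float64(0.022), np.float64(0.0066)]
ye [ 0.6248 -0.0348  0.24  ] [np.float64(0.0225), np.float64(0.0063), np.float64(0.0222), np.float64(0.0065)]
gf [ 0.6146 -0.      0.24  ] [np.float64(0.0069), np.float64(0.0069)]
0.03480153549452058
0.11824751695992526 -0.0748413354531094 0.04203149136606422
0.245
tf [ 0.6136 -0.1513  0.245 ] [np.float64(0.0216), np.float64(0.006), np.float64(0.0218), np.float64(0.0061)]
rd [ 0.6122 -0.1172  0.245 ] [np.float64(0.0213), np.float64(0.0066), np.float64(0.0215), np.float64(0.0064)]
ye [ 0.6223 -0.0358  0.245 ] [np.float64(0.022), np.float64(0.0062), np.float64(0.0218), np.float64(0.0063)]
gf [ 0.6123 -0.0017  0.245 ] [np.float64(0.0067), np.float64(0.0067)]
0.03407759887981351
0.11578774885173466 -0.07484133545310903 0.042031491366062865
[ 0.61555347 -0.11728396  0.23870802] [ 0.62733935 -0.03267007  0.23697185] [ 0.61729692 -0.1529692   0.23926324]
```

```bash
python3 - <<'E'
from h import *
K,_=P("wrist");E=np.load("E1.npy");print(E.round(4))
def oz(uv,z):
    R=E[:3,:3];d=R.T@np.linalg.solve(K,[*uv,1.]);c=-R.T@E[:3,3];return c+d*(z-c[2])/d[2]
c=lambda u,v:((u+.5)/6-.5+215,(v+.5)/6-.5+210)
for z in (.19,.2):
    for e in ([(30,95),(660,30)],[(75,355),(595,308)],[(250,185),(660,155)]):
        a,b=[oz(c(*x),z) for x in e];v=b-a;print(z,a.round(4),b.round(4),np.linalg.norm(v),np.arctan2(-v[0],v[1]))
for n in ("top",):
    for e in ([(246,80),(382,87)],[(247,178),(340,182)]):
        a,b=[onz(n,x,.17) for x in e];v=a-b;print(a,b,np.arctan2(-v[0],v[1]))
E
python3 - <<'E'
import cv2
a=cv2.imread("pics/top0.png")[70:210,225:395]
cv2.imwrite("pics/top0d.png",cv2.resize(a,None,fx=4,fy=4,interpolation=cv2.INTER_CUBIC))
E
```

```text
[[ 0.0887  0.9961  0.002   0.0375]
 [ 0.961  -0.0861  0.2626 -0.6175]
 [ 0.2618 -0.0213 -0.9649  0.3298]
 [ 0.      0.      0.      1.    ]]
0.19 [ 0.5981 -0.1793  0.19  ] [ 0.5965 -0.0885  0.19  ] 0.09074920311858606 0.01832988895435784
0.19 [ 0.6391 -0.1793  0.19  ] [ 0.6384 -0.1018  0.19  ] 0.07749561110295579 0.008159187239458843
0.19 [ 0.6147 -0.1498  0.19  ] [ 0.6154 -0.0902  0.19  ] 0.05960737696795244 -0.01177157174455259
0.2 [ 0.5949 -0.176   0.2   ] [ 0.5933 -0.0884  0.2   ] 0.08762383385542834 0.018329888954357776
0.2 [ 0.6344 -0.176   0.2   ] [ 0.6338 -0.1012  0.2   ] 0.07482669068660455 0.00815918723945749
0.2 [ 0.6108 -0.1475  0.2   ] [ 0.6115 -0.09    0.2   ] 0.05755452077273435 -0.011771571744551646
[0.91801632 0.21560762 0.17      ] [ 0.92658814 -0.18194147  0.17      ] 0.021558312900750515
[0.62356128 0.18111626 0.17      ] [ 0.63179458 -0.07783524  0.17      ] 0.031784077735086444
```

View pics/top0d.png

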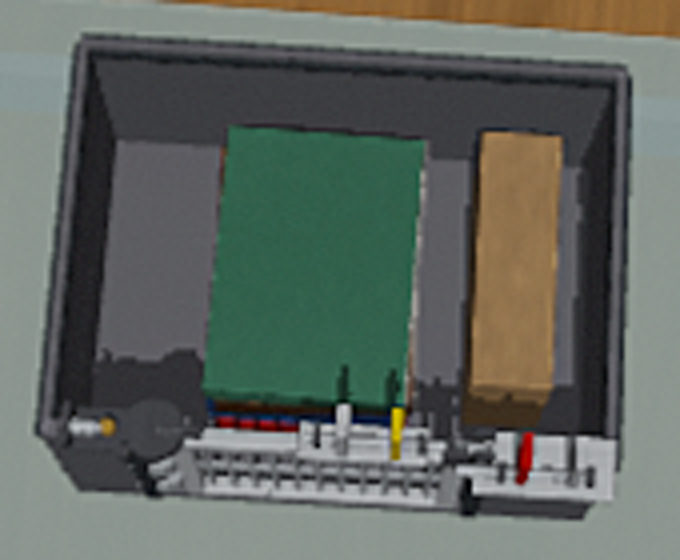

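Run:
```python
from h import *
for r in rows((.5703,-.0896,.338),3.052,(.616,-.141,.275),3.16,4): print(np.array(r[0]),r[1])
```

```text
[-1.25 -1.18  1.58] -0.027
[-1.22 -1.21  1.58] -0.027
[-1.19 -1.24  1.58] -0.027
[-1.15 -1.28  1.58] -0.027
```

Call:
{"api": "arm_command", "payload": {"series": [[[-1.25, -1.18, 1.58], -0.027], [[-1.22, -1.21, 1.58], -0.027], [[-1.19, -1.24, 1.58], -0.027], [[-1.15, -1.28, 1.58], -0.027], [[0, 0, 0], 0]]}}

```text
clock: 3.0
ee_pos: [0.6134, -0.1451, 0.2726]
ee_rot: [3.141, -0.006, -3.13]
wrist_force: [-0.7, 0.5, -1.0]
opening: 0.998
```

Run:
```python
from h import *
s=telemetry.observe();print(s["clock"],s["q"].round(3),s["ee_pos"].round(4),s["ee_rot"].round(3),s["wrist_force"])
K,E=P("wrist");np.save("E2.npy",E);im=vision.get_image("wrist")[:,:,::-1];cv2.imwrite("pics/w2.png",im)
cv2.imwrite("pics/w2c.png",cv2.resize(im[150:330,180:460],None,fx=2.8,fy=2.8,interpolation=cv2.INTER_CUBIC))
print(proj("wrist",(.616,-.141,.239)),[proj("wrist",(.616-.02*.0,-.141+a,.239)).round(1) for a in (.024,-.012)])
```

```text
3.0 [-2.320e-01  5.110e-01  5.070e-01  1.573e+00 -1.000e-03 -2.430e-01] [ 0.6134 -0.1451  0.2726] [ 3.141 -0.006 -3.13 ] [-0.66953776  0.46613316 -0.99615335]
[326.52992287 237.47977599] [array([371.7, 238. ]), array([303.9, 237.2])]
```

View pics/w2c.png

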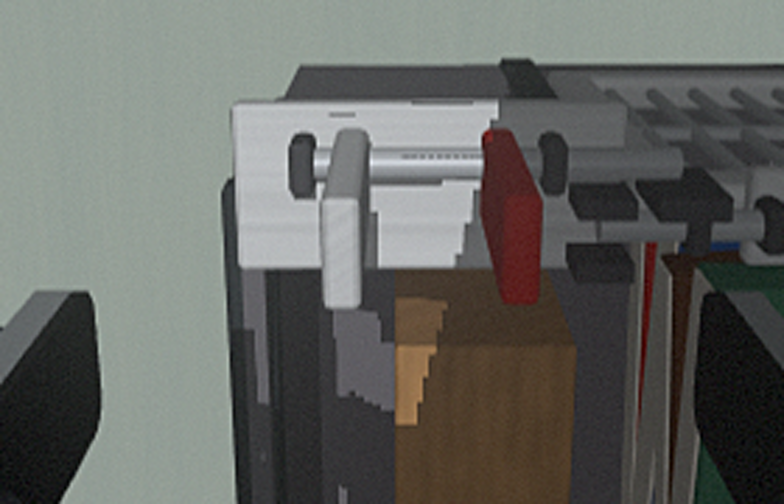

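Run:
```python
from h import *
s=telemetry.observe();print(s["clock"],s["ee_pos"].round(4),s["ee_rot"].round(4),np.abs(s["qd"]).max())
K,_=P("wrist");E1=np.load("E1.npy");E2=np.load("E2.npy");E3=P("wrist")[1];print(np.abs(E3-E2).max())
c=lambda u,v:((u+.5)/6-.5+215,(v+.5)/6-.5+210)
d=lambda u,v:((u+.5)/6-.5+345,(v+.5)/6-.5+210)
w=lambda u,v:((u+.5)/2.8-.5+180,(v+.5)/2.8-.5+150)
def rr(E,uv):
    R=E[:3,:3];x=R.T@np.linalg.solve(K,[*uv,1.]);return -R.T@E[:3,3],x/np.linalg.norm(x)
def T(L):
    A=0;b=0
    for cc,x in L:
        M=np.eye(3)-np.outer(x,x);A=A+M;b=b+M@cc
    return np.linalg.solve(A,b)
sd=lambda u,v:ray("side",((u+.5)/8-.5+270,(v+.5)/8-.5+135))
tp=lambda u,v:ray("top",((u+.5)/5-.5+230,(v+.5)/5-.5+150))
tf=[rr(E1,c(156,349)),rr(E2,w(342,250)),sd(381,97)]
rd=[rr(E1,c(437,315)),rr(E2,w(520,247)),sd(347,148),tp(632,165)]
for n,L in (("tf",tf),("rd",rd)):
    print(n,"wrist",T(L[:2]).round(4),"all",T(L).round(4),"w2+side",T(L[1:3]).round(4),"w1+side",T([L[0],L[2]]).round(4))
```

```text
3.05 [ 0.6133 -0.1442  0.2743] [ 3.1407 -0.0041 -3.1297] 0.039068849037964246
0.0016219356192015422
tf wrist [ 0.6195 -0.1552  0.2317] all [ 0.6176 -0.1543  0.2378] w2+side [ 0.618  -0.1549  0.2378] w1+side [ 0.6173 -0.1531  0.2392]
rd wrist [ 0.62   -0.1198  0.2274] all [ 0.6165 -0.1189  0.2364] w2+side [ 0.6175 -0.1209  0.2356] w1+side [ 0.6163 -0.1183  0.2377]
```

Call:
{"api": "arm_command", "payload": {"series": [[[0, 0, 0], 0], [[0, 0, 0], 0]]}}

```text
clock: 3.25
ee_pos: [0.6145, -0.1428, 0.2776]
ee_rot: [-3.141, 0.002, -3.127]
wrist_force: [0.4, 0.6, 0.2]
opening: 1.004
```

Call:
{"api": "arm_command", "payload": {"series": [[[-0.2, 0, 1.8], 0], [[0, 0, 1.8], 0], [[0, 0, 1.8], 0], [[0, 0, 1.8], 0], [[0, 0, 0], 0], [[0, 0, 0], 0], [[0, 0, 0], 0]]}}

```text
clock: 3.95
ee_pos: [0.6174, -0.143, 0.2061]
ee_rot: [-3.141, 0.003, -3.126]
wrist_force: [0.2, -0.4, 1.3]
opening: 1.002
```

Run:
```python
from h import *
for i in range(1):
    s=telemetry.observe();print(s["clock"],s["ee_pos"].round(4),s["ee_rot"].round(4),s["wrist_force"])
im=vision.get_image("wrist")[:,:,::-1];cv2.imwrite("pics/w3.png",im)
s=telemetry.observe();print(s["clock"],s["ee_pos"].round(4))
im=vision.get_image("side")[:,:,::-1];cv2.imwrite("pics/s3.png",cv2.resize(im[110:210,240:370],None,fx=6,fy=6,interpolation=cv2.INTER_CUBIC))
s=telemetry.observe();print(s["clock"],s["ee_pos"].round(4))
```

```text
3.95 [ 0.6174 -0.143   0.2061] [-3.1409e+00  3.0000e-03 -3.1262e+00] [ 0.20747029 -0.39851493  1.27495575]
4.0 [ 0.6174 -0.143   0.2061]
4.05 [ 0.6173 -0.143   0.2058]
```

View pics/w3.png

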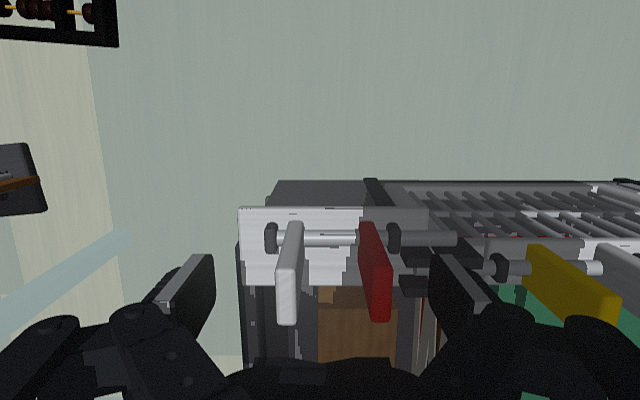

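View pics/s3.png

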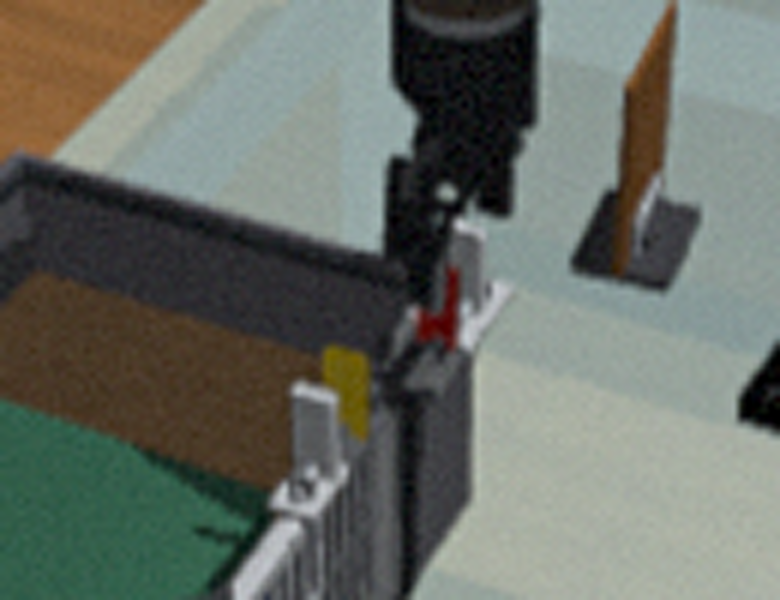

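```bash
python3 - <<'E'
from h import *
for p in [(.617,-.1545,.238),(.617,-.1185,.238),(.617,-.1545,.235),(.617,-.1185,.235)]: print(p,proj("wrist",p).round(1))
for z in (.206,.2247): print(proj("wrist",(.617,-.143,z)).round(1),proj("side",(.617,-.101,z)).round(1))
E
python3 - <<'E'
import cv2
a=cv2.imread("pics/w3.png")[200:340,225:425]
cv2.imwrite("pics/w3c.png",cv2.resize(a,None,fx=4,fy=4,interpolation=cv2.INTER_CUBIC))
E
```

```text
(0.617, -0.1545, 0.238) [287.3 300.2]
(0.617, -0.1185, 0.238) [391.1 301.6]
(0.617, -0.1545, 0.235) [288.1 295.7]
(0.617, -0.1185, 0.235) [389.5 297.1]
[320.6 260.7] [310.6 164. ]
[320.6 281.9] [310.6 159.4]
```

View pics/w3c.png

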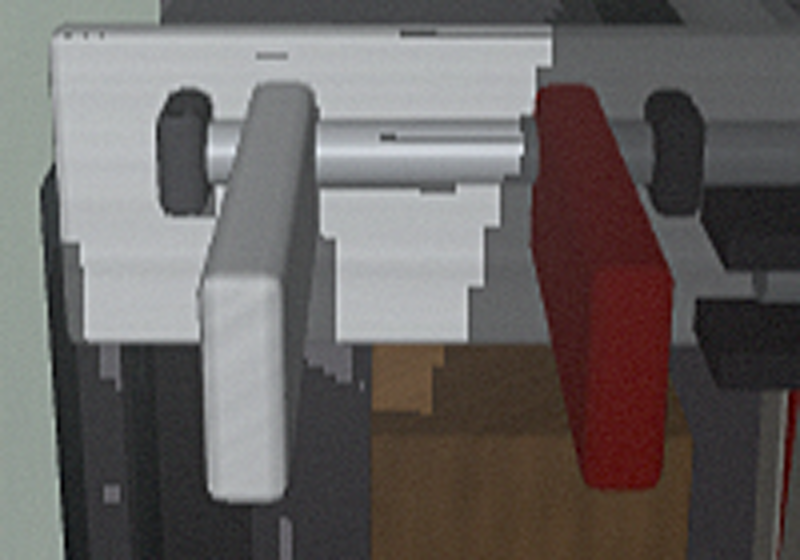

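Call:
{"api": "arm_command", "payload": {"series": [[[0, 0, 0.3], 0], [[0, 0, 0], 0], [[0, 0, 0], 0], [[0, 0, 0], 0], [[0, 0, 0], 0], [[0, 0, 0], 0], [[0, 0, 0], 0], [[0, 0, 0], 0]], "gripper": -1, "newtons": 40}}

```text
clock: 4.85
ee_pos: [0.6168, -0.1448, 0.2022]
ee_rot: [-3.139, 0.002, -3.128]
wrist_force: [-0.5, -4.0, 3.3]
opening: 0.353
```

Run:
```python
from h import *
s=telemetry.observe();print(s["clock"],s["ee_pos"].round(4),s["ee_rot"].round(4),s["wrist_force"],s["opening"]*85)
im=vision.get_image("wrist")[:,:,::-1];cv2.imwrite("pics/w4.png",im)
```

```text
4.85 [ 0.6168 -0.1448  0.2022] [-3.139e+00  1.600e-03 -3.128e+00] [-0.53495921 -3.95566957  3.29720516] 30.04614305269783
```

View pics/w4.png

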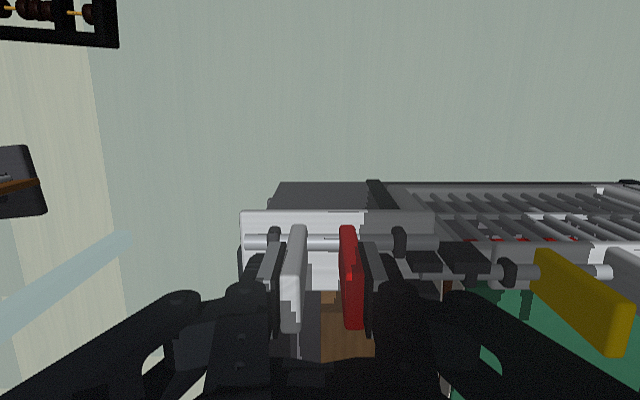

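Call:
{"api": "arm_command", "payload": {"series": [[[0, 0, 0], 0], [[0, 0, 0], 0], [[0, 0, 0], 0]]}}

```text
clock: 5.2
ee_pos: [0.6169, -0.1448, 0.2022]
ee_rot: [-3.139, 0.002, -3.128]
wrist_force: [-0.9, -4.8, 3.8]
opening: 0.351
```

Call:
{"api": "arm_command", "payload": {"series": [[[0, 0, 0], 0], [[0, 0, 0], 0], [[0, 0, 0], 0], [[0, 0, 0], 0], [[0, 0, 0], 0], [[0, 0, -1.8], 0], [[0, 0, -1.8], 0], [[0, 0, -1.8], 0], [[0, 0, -1.8], 0], [[0, 0, 0], 0]], "gripper": 1}}

```text
clock: 6.2
ee_pos: [0.6179, -0.1432, 0.2762]
ee_rot: [-3.14, 0.006, -3.126]
wrist_force: [0.5, -0.2, 0.9]
opening: 0.999
```

Run:
```python
from h import *
s=telemetry.observe();print(s["clock"],s["ee_pos"].round(4),s["ee_rot"].round(4),s["wrist_force"],s["opening"]*85)
for r in rows(s["ee_pos"],s["ee_rot"][2],(.627,-.009,.275),s["ee_rot"][2],4): print(np.array(r[0]),r[1])
```

```text
6.2 [ 0.6179 -0.1432  0.2762] [-3.1402  0.0056 -3.1262] [ 0.47697316 -0.24732495  0.94136041] 84.88379377513348
[-0.28  3.35  0.03] -0.0
[-0.28  3.35  0.03] -0.0
[-0.28  3.35  0.03] -0.0
[-0.28  3.35  0.03] -0.0
```

Call:
{"api": "arm_command", "payload": {"series": [[[-0.2, 3.3, 0], 0], [[-0.2, 3.3, 0], 0], [[-0.2, 3.3, 0], 0], [[-0.2, 3.3, 0], 0], [[0, 0, 0], 0], [[0, 0, 0], 0], [[0, 0, 0], 0]]}}

```text
clock: 6.9
ee_pos: [0.6224, -0.0116, 0.2724]
ee_rot: [-3.141, -0.001, -3.127]
wrist_force: [0.1, 0.3, 0.3]
opening: 1.005
```

Run:
```python
from h import *
s=telemetry.observe();print(s["clock"],s["q"].round(3),s["ee_pos"].round(4),s["ee_rot"].round(4),s["wrist_force"],s["opening"]*85)
K,E=P("wrist");np.save("E5.npy",E);im=vision.get_image("wrist")[:,:,::-1];cv2.imwrite("pics/w5.png",im)
cv2.imwrite("pics/w5c.png",cv2.resize(im[150:330,180:460],None,fx=2.8,fy=2.8,interpolation=cv2.INTER_CUBIC))
```

```text
6.9 [-0.018  0.488  0.47   1.554 -0.    -0.033] [ 0.6224 -0.0116  0.2724] [-3.1412e+00 -1.0000e-03 -3.1270e+00] [0.06550047 0.3230751  0.32552561] 85.42527431391626
```

View pics/w5c.png

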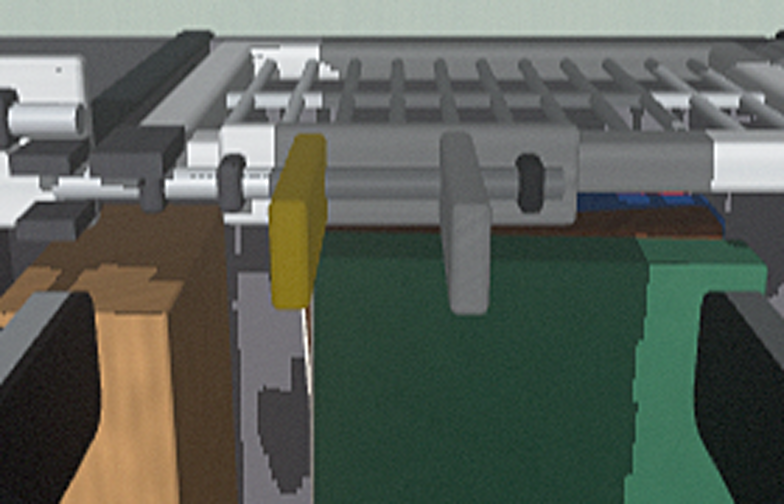

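Run:
```python
from h import *
K,_=P("wrist");E=np.load("E5.npy")
w=lambda u,v:((u+.5)/2.8-.5+180,(v+.5)/2.8-.5+150)
def rr(uv):
    R=E[:3,:3];x=R.T@np.linalg.solve(K,[*uv,1.]);return -R.T@E[:3,3],x
for z in (.239,.236,.232,.228):
    o=[]
    for uv in (w(290,254),w(471,260)):
        c,d=rr(uv);o.append(c+d*(z-c[2])/d[2])
    print(z,o[0].round(4),o[1].round(4),np.linalg.norm(o[1]-o[0]).round(4),((o[0]+2*o[1])/3).round(4))
print(P("wrist")[1][2])
```

```text
0.239 [ 0.6264 -0.0312  0.239 ] [0.6271 0.0029 0.239 ] 0.0341 [ 0.6268 -0.0085  0.239 ]
0.236 [ 0.6276 -0.0315  0.236 ] [0.6283 0.0031 0.236 ] 0.0347 [ 0.6281 -0.0084  0.236 ]
0.232 [ 0.6292 -0.032   0.232 ] [0.6299 0.0035 0.232 ] 0.0355 [ 0.6297 -0.0083  0.232 ]
0.228 [ 0.6308 -0.0324  0.228 ] [0.6316 0.0038 0.228 ] 0.0362 [ 0.6313 -0.0082  0.228 ]
[ 0.26346903  0.0048738  -0.96465554  0.25397492]
```

Call:
{"api": "arm_command", "payload": {"series": [[[-0.5, 0.2, 1.2], 0], [[0, 0, 1.9], 0], [[0, 0, 1.9], 0], [[0, 0, 1.9], 0], [[0, 0, 0], 0], [[0, 0, 0], 0], [[0, 0, 0], 0]]}}

```text
clock: 7.65
ee_pos: [0.6283, -0.0092, 0.2051]
ee_rot: [-3.142, 0.002, -3.127]
wrist_force: [-0.1, 0.8, -0.0]
opening: 1.0
```

Run:
```python
from h import *
s=telemetry.observe();print(s["clock"],s["ee_pos"].round(4),s["ee_rot"].round(4),s["wrist_force"],s["opening"]*85)
im=vision.get_image("wrist")[:,:,::-1];cv2.imwrite("pics/w6.png",im)
s=telemetry.observe();print(s["ee_pos"].round(4))
```

```text
7.65 [ 0.6283 -0.0092  0.2051] [-3.1415e+00  1.8000e-03 -3.1270e+00] [-0.13317116  0.84482522 -0.03162696] 85.00631864253747
[ 0.6284 -0.0091  0.2054]
```

View pics/w6.png

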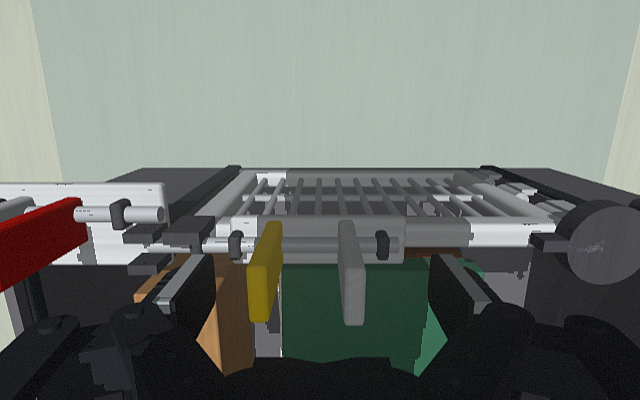

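The wrist view shows the yellow tab (265,270) and its fixed partner (352,272) lying well between the open fingers, and the red bolt (160,213) drawn back. I'll close.

Call:
{"api": "arm_command", "payload": {"series": [[[0, 0, 0.2], 0], [[0, 0, 0], 0], [[0, 0, 0], 0], [[0, 0, 0], 0], [[0, 0, 0], 0], [[0, 0, 0], 0], [[0, 0, 0], 0], [[0, 0, 0], 0], [[0, 0, 0], 0]], "gripper": -1, "newtons": 50}}

```text
clock: 8.6
ee_pos: [0.6282, -0.0084, 0.2038]
ee_rot: [-3.141, 0.003, -3.126]
wrist_force: [-1.1, 1.8, 5.9]
opening: 0.348
```

Run:
```python
from h import *
s=telemetry.observe();print(s["clock"],s["ee_pos"].round(4),s["ee_rot"].round(4),s["wrist_force"],s["wrist_torque"],s["opening"]*85)
im=vision.get_image("wrist")[:,:,::-1];cv2.imwrite("pics/w7.png",im)
```

```text
8.6 [ 0.6282 -0.0084  0.2038] [-3.1408e+00  2.9000e-03 -3.1256e+00] [-1.0649661   1.79430918  5.86027155] [-0.72835046  0.220167   -0.0936083 ] 29.53764959936589
```

View pics/w7.png

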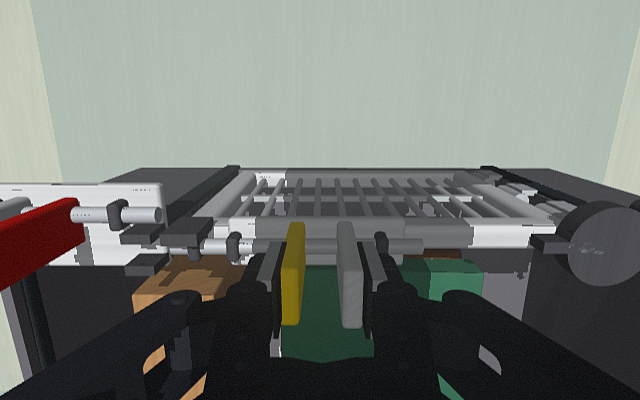

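Call:
{"api": "arm_command", "payload": {"series": [[[0.72, 0.02, 0], 0.05], [[0.72, 0.02, 0], 0.05], [[0.72, 0.02, 0], 0.05], [[0.72, 0.02, 0], 0.05], [[0, 0, 0], 0]]}}

```text
clock: 9.15
ee_pos: [0.5998, -0.0055, 0.2038]
ee_rot: [3.141, 0.004, 2.958]
wrist_force: [3.4, 3.8, 4.6]
opening: 0.351
```

Run:
```python
from h import *
s=telemetry.observe();print(s["clock"],s["ee_pos"].round(4),s["ee_rot"].round(4),s["wrist_force"],s["wrist_torque"],s["opening"]*85)
im=vision.get_image("wrist")[:,:,::-1];cv2.imwrite("pics/w8.png",im)
```

```text
9.15 [ 0.5998 -0.0055  0.2038] [3.1408 0.004  2.9576] [3.44409269 3.82469061 4.58982072] [-0.46416905 -0.25841408 -0.13673069] 29.837412100722066
```

View pics/w8.png

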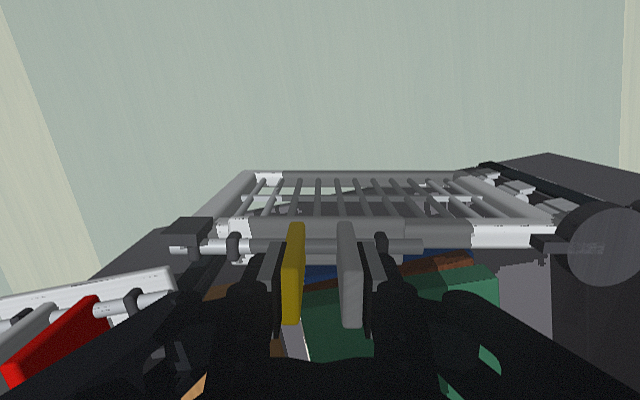

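The gate is following the tool and its bolt has left the keeper. I'll continue.

Call:
{"api": "arm_command", "payload": {"series": [[[1.14, 0.05, 0], 0.08], [[1.14, 0.05, 0], 0.08], [[1.14, 0.05, 0], 0.08], [[1.14, 0.05, 0], 0.08], [[1.14, 0.05, 0], 0.08], [[0, 0, 0], 0]]}}

```text
clock: 9.8
ee_pos: [0.5479, 0.0166, 0.2038]
ee_rot: [3.138, 0.003, 2.558]
wrist_force: [4.6, 3.8, 5.6]
opening: 0.347
```

Run:
```python
from h import *
s=telemetry.observe();y=s["ee_rot"][2];f=s["wrist_force"];print(s["clock"],s["q"].round(2),s["ee_pos"].round(4),s["ee_rot"].round(4),f,s["opening"]*85)
print("tool fx,fy",np.cos(y)*f[0]+np.sin(y)*f[1],np.sin(y)*f[0]-np.cos(y)*f[1], "hinge angle", np.arctan2(.625-s["ee_pos"][0],.1345-s["ee_pos"][1]), np.hypot(.625-s["ee_pos"][0],.1345-s["ee_pos"][1]))
```

```text
9.8 [0.03 0.34 0.08 1.3  0.   0.61] [0.5479 0.0166 0.2038] [3.1378 0.0032 2.5583] [4.59049025 3.7830323  5.64624509] 29.48638292909201
tool fx,fy -1.7478274179843445 5.685862597317646 hinge angle 0.579258610713733 0.14086412509910282
```

Call:
{"api": "arm_command", "payload": {"series": [[[1.14, 0.07, 0], 0.08], [[1.14, 0.07, 0], 0.08], [[1.14, 0.07, 0], 0.08], [[1.14, 0.07, 0], 0.08], [[1.14, 0.07, 0], 0.08], [[1.14, 0.07, 0], 0.08], [[0, 0, 0], 0]]}}

```text
clock: 10.5
ee_pos: [0.5031, 0.0671, 0.2038]
ee_rot: [3.138, 0.002, 2.078]
wrist_force: [4.5, 1.6, 7.9]
opening: 0.347
```

Run:
```python
from h import *
s=telemetry.observe();y=s["ee_rot"][2];f=s["wrist_force"];print(s["clock"],s["q"].round(2),s["ee_pos"].round(4),s["ee_rot"].round(4),f,s["opening"]*85)
print("tool fx,fy",np.cos(y)*f[0]+np.sin(y)*f[1],np.sin(y)*f[0]-np.cos(y)*f[1], "hinge angle", np.arctan2(.625-s["ee_pos"][0],.1345-s["ee_pos"][1]), np.hypot(.625-s["ee_pos"][0],.1345-s["ee_pos"][1]))
im=vision.get_image("wrist")[:,:,::-1];cv2.imwrite("pics/w9.png",im)
```

```text
10.5 [ 0.13  0.27 -0.03  1.27 -0.    1.2 ] [0.5031 0.0671 0.2038] [3.1375e+00 1.9000e-03 2.0781e+00] [4.46694715 1.62203998 7.93884726] 29.473992636526386
tool fx,fy -0.7524931249029683 4.69237516006991 hinge angle 1.0656443876726944 0.13934143829726275
```

View pics/w9.png

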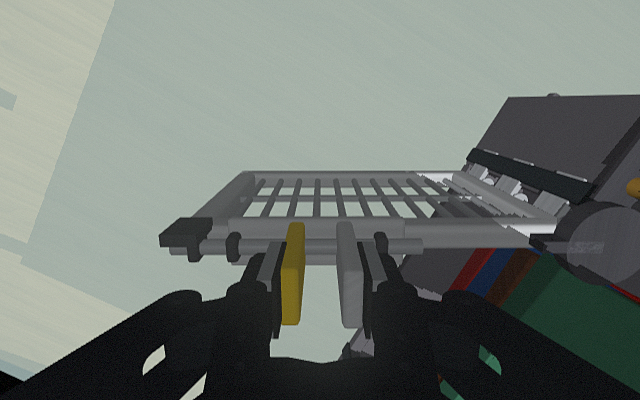

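Call:
{"api": "arm_command", "payload": {"series": [[[1.14, 0.06, 0], 0.08], [[1.14, 0.06, 0], 0.08], [[1.14, 0.06, 0], 0.08], [[1.14, 0.06, 0], 0.08], [[1.0, 0.06, 0], 0.07], [[0, 0, 0], 0], [[0, 0, 0], 0], [[0, 0, 0], 0]]}}

```text
clock: 11.35
ee_pos: [0.4871, 0.1194, 0.2038]
ee_rot: [3.138, -0.001, 1.689]
wrist_force: [4.1, -0.0, 8.8]
opening: 0.347
```

Run:
```python
from h import *
s=telemetry.observe();y=s["ee_rot"][2];f=s["wrist_force"];print(s["clock"],s["q"].round(2),s["ee_pos"].round(4),s["ee_rot"].round(4),f,s["opening"]*85)
print("tool fx,fy",np.cos(y)*f[0]+np.sin(y)*f[1],np.sin(y)*f[0]-np.cos(y)*f[1], "hinge angle", np.arctan2(.625-s["ee_pos"][0],.1345-s["ee_pos"][1]))
im=vision.get_image("wrist")[:,:,::-1];cv2.imwrite("pics/w10.png",im)
for n in ("top","side"): cv2.imwrite(f"pics/{n}10.png",vision.get_image(n)[:,:,::-1])
```

```text
11.35 [ 0.24  0.25 -0.05  1.26  0.    1.69] [0.4871 0.1194 0.2038] [ 3.1377e+00 -7.0000e-04  1.6886e+00] [ 4.05308063 -0.04059166  8.78404232] 29.488897377934755
tool fx,fy -0.5165900643791864 4.020229471343871 hinge angle 1.4614234247765356
```

View pics/w10.png

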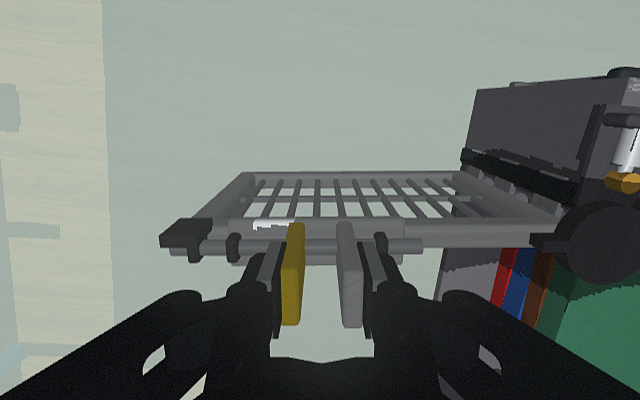

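View pics/top10.png

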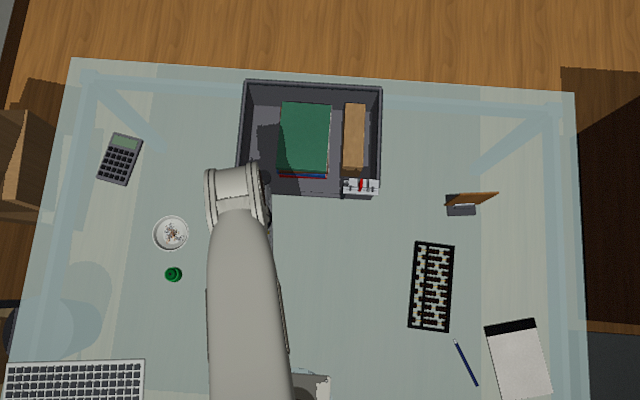

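View pics/side10.png

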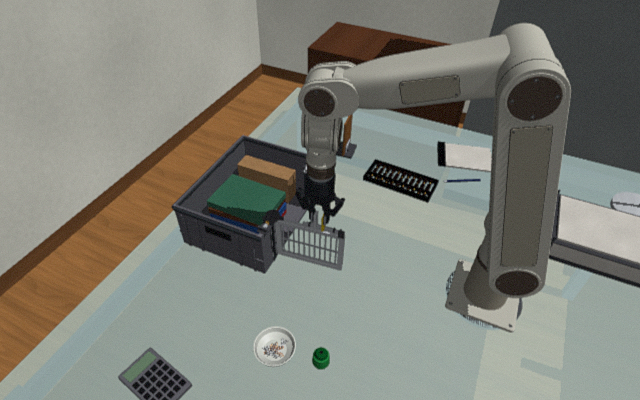

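The gate stands open about 1.46 rad with both tabs gripped. The red catch still looks drawn in the top view at (360,184), and the bystanders have not moved. I'll hand in.

Run:
```python
from h import *
print(arm.hand_in())
```

```text
the job is handed in; nothing more can be done
None
```

The gate is open and still held in the gripper, and I handed the job in at about 11.5 s of the 48 s allowed. No verdict was reported.

**What I did:** I squeezed the red catch until its bolt was drawn back, let go of it, then squeezed the yellow catch. With that squeezed, I swung the gate out past the detent on its hinge arc.

**Last checks:**
- **Gate angle:** about 1.46 rad, worked out from the gripper position about my measured hinge point. The tool's turn gives about 1.47.
- **Grip:** the jaws stood at about 30 mm on both catches, against the 32 mm stated for fully squeezed. The wrist force at the end was about 4 N sideways and 9 N upward, far below the limit.
- **Red bolt:** it looked drawn back in the wrist view right after release, and the top view at the end agrees. I had no joint reading for it.
- **Bystanders:** abacus, dish, sharpener and board look unmoved in the last top and side pictures, judged by eye.

**Disagreements:**
- **Tab height:** the wrist camera alone put the tops of the tabs at about 0.228 to 0.232 m, while the side and top cameras gave about 0.239 m. I worked with about 0.237 m and both grasps held.
- **Red catch centre:** it came out about 2 mm further to -y than I had measured. The arm gave by that much when the fingers closed.

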